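Proof-pull the crossbar force gauge to its set marker

ROBOT

A 6-joint arm with a two-finger parallel gripper is mounted at the origin on a cart in front of the work surface, level with it; the furniture and walls round the work are solid. World frame = base frame: x ahead of the robot, y to its left, z up, the work surface at z = 0. Lengths are in m, angles in degrees, forces in N, time in s.
With the tool pointing down it reaches from about 0.375 to 0.75 m from the base axis. Payload 9 kg.
Tool frame: the origin (TCP) lies where the fingers leave the gripper's body, on its centre line; the fingertips stand 73 mm ahead of it and the grasp point (between the pads) lies 54 mm ahead of it (robot.tip_reach is the distance from the TCP to the fingertips, in m); z points along the fingers, y is the line along which they close (so a half turn about z gives the same grasp; the last joint's range is limited). The gripper opens to 85 mm and grips with 20 to 120 N. Pads are 22 mm wide; open, the fingers measure 114 mm over their backs; the gripper's body (76 mm by 85 mm) begins 54 mm behind the grasp point. The pads swing forward as they close: fully open they stand 13 mm farther back than shut.
Start: joints at [51.927, 5.964, 5.575, 89.605, 0, 77.527], TCP at [0.259, 0.541, 0.304] pointing down, gripper open.
Joint ranges: [-171.21, 171.21], [-48.23, 106.86], [-62.78, 66.21], [-105.2, 120.99], [-86.42, 89.51], [-180, 180]. Speed limits (degrees/s): [127.2, 127.2, 147.25, 180, 180, 180].

INTERFACE

Orientations are given as [roll, pitch, yaw] about the fixed x, y, z axes, in that order (R = Rz(yaw) Ry(pitch) Rx(roll)).
In Python, from plant import robot gives the robot as it stands. Calls block until the motion is done:
- robot.move_pose(position, orientation): joint-space move of the TCP to a pose.
- robot.line_to(position, vel=0.15, rotation=None, guard=None): straight line of the TCP; rotation=None keeps the orientation; vel is the mean speed in m/s. With guard (N) it stops when the force on the tool has changed by that much, and returns True; else False.
- robot.goto_joints(angles): joint-space move.
- robot.set_gripper(opening): finger opening in m; the grip force is fixed at half the most; returns when the fingers have stopped.
- robot.pause(seconds).
- robot.ik(position, orientation): joint angles nearest the present ones, or None.
- robot.observe(): the state.
- robot.grab_frame(name): name is "scene" or "side" or "wrist"; returns the picture (384x512x3 uint8, blue, green, red); there is no depth.
- robot.get_calibration(name): a dict with "vertical_fov" (degrees; the focal length in pixels is half the picture's height over the tangent of half this angle, whatever the lens; pixels are square), "cx", "cy" (the principal point, pixels), "rvec" (rotation vector, rad) and "tvec" (3), from world to camera coordinates, as OpenCV has them. Camera axes: x right, y down, z forward; pixel columns grow to the right and rows downward; lengths in m; the calibration is good to about 2 mm. A picture is of the moment at which its call begins: read the wrist's pose just before it. get_calibration takes no time and is no camera call; for the wrist camera it gives the pose at the moment of the call.
A pose or a line that the arm cannot do raises robot.IKError and nothing moves.
- robot.job_done(): hands the job in; it is judged then, once.
The state is a dict: "time": time; "q": joint angles; "qvel": joint speeds; "joint_torque": joint torques, N m; "tool_pos": TCP position; "tcp_rot": TCP orientation; "ft_force": force on the tool from outside, world axes, zero at the start; "torque": the same for the moment, N m; "gripper_width": finger opening in m; "gripper_force": force on a finger pad.
Only numpy, scipy, OpenCV 4.12 (cv2) and the standard library are available. Lean on these libraries where they do the work, as an engineer would, in place of code of your own. Each camera call takes 0.05 s, during which the arm holds its last target. There are 200 camera calls.

TASK

Two spring pull gauges stand on the bench; use the one with the flat crossbar handle (T-shaped seen from above), not the one with the round knob. Draw its handle out until the handle's pointer lines up with the small marker block clamped beside the scale, without pulling it well past, and hold it there for a good second. Then let the handle ride gently all the way back home, without letting it snap, and let go; leave the marker where it is set and the other gauge undrawn.

Things in the scene. Friction and masses are not known exactly. Their poses are not given: they have to be found in the camera images.
- bar_gauge: The gauge to use, on a fixed grey stand. Origin: worktop level, on the slide's centre line. x = pull direction (level, away from the spring housing), y towards the marker rail, z up. Its aluminium plate, 240 x 96 mm, top at z 116 mm, spans x -115 to 125, y -42 to 54 mm; grey housing x -115 to -25 mm, 58 mm wide, top z 165 mm. Between housing and handle only a rod, top z 132 mm.
- bar_grip (a point): Centre of its upright black crossbar handle: 14 mm thick along the pull, 44 mm wide across it, 32 mm tall, z 144 to 176 mm (this point at 160 mm), at gauge x 25 mm when home. Axes as the gauge's, x the pull direction. Under the bar: a 12 mm stem, a 22 mm wide foot block below z 132 mm, and a thin steel pointer out to y 30 mm at this point's x, z 136 mm.
- bar_mark (a point): Inner tip of the black marker block (10 x 18 mm, steel thumbscrew on top to z 143 mm) clamped on the rail beside this gauge's scale, at gauge y 34 mm, z 136 mm; axes as the gauge's. The handle is at the marked length when bar_grip and this point have the same gauge x: 35 to 60 mm of pull from home. About 40 N would shift it.
- bar_slide (a joint): How far the crossbar is drawn out, m: 0 = fully home on its stop, 0.085 = outer stop. A spring pulls it home with 1.5 N at 0, plus 0.9 N for each 10 mm (about 7 N at 60 mm); damping 6 N per m/s. Let go when drawn 35 mm or more it snaps back at over 0.5 m/s; let go within the last 10 mm it closes softly.
- knob_slide (a joint): How far the other gauge's handle is drawn out, m; leave it at 0. That gauge is alike, with a marker and stand of its own, but its handle is a round knob 26 mm across. The two gauges may have changed places.

How it is judged:
By the outcome, as a careful person would: the job done as asked, in the order asked, and still so for the second after the job is handed in, with the robot touching nothing.
It also fails if it takes over 38 s, if anything falls off the work surface, if the arm or the gripper's body presses on something with over 40 N, if the wrist force passes 120 N, or if a joint passes its speed limit or range.

## Working session

There is one attempt and no reset: what is moved stays moved. The work goes in short steps, each a Python script; the robot and the scene stay as the last script left them, time stands still between calls to the robot, and variables do not carry over. Pictures are saved under pics/ and viewed, at most 10 in all, crops included, and the job is handed in when it is done.

```bash
mkdir -p pics; ls; cat > h.py <<'E'
import numpy as np, cv2
from plant import robot
def cal(n):
    c=robot.get_calibration(n); f=192/np.tan(np.radians(c["vertical_fov"])/2)
    R=cv2.Rodrigues(np.array(c["rvec"],float))[0]; t=np.array(c["tvec"],float).ravel()
    return dict(f=f,cx=c["cx"],cy=c["cy"],R=R,t=t,raw=c)
def ray(c,u,v,z):
    d=c["R"].T@np.array([(u-c["cx"])/c["f"],(v-c["cy"])/c["f"],1]); o=-c["R"].T@c["t"]
    return o+d*(z-o[2])/d[2]
def proj(c,p):
    q=c["R"]@np.array(p)+c["t"]; return c["f"]*q[:2]/q[2]+[c["cx"],c["cy"]]
E
python3 - <<'E'
from h import *
for n in("scene","side"):
    cv2.imwrite(f"pics/{n}0.png",robot.grab_frame(n)); print(robot.get_calibration(n))
a=cv2.imread("pics/scene0.png");b=cv2.imread("pics/side0.png")
o=robot.observe();print(o["time"],o["tcp_rot"],o["tool_pos"])
E
```

```text
pics
{'vertical_fov': 53.82223728064234, 'cx': 251.38488122657014, 'cy': 193.82274936278847, 'rvec': array([ 2.56373555, -0.75813312,  0.20479229]), 'tvec': array([-0.49169499,  0.28903407,  0.83805263])}
{'vertical_fov': 50.244291035643606, 'cx': 259.74753524644785, 'cy': 191.1595247598381, 'rvec': array([ 2.40213161, -0.53942556,  0.21822292]), 'tvec': array([-0.53824873,  0.22331041,  0.78788507])}
0.1 [-1.79931915e+02 -1.50378484e-02  1.54399893e+02] [0.25911773 0.54093036 0.30318042]
```

View pics/scene0.png

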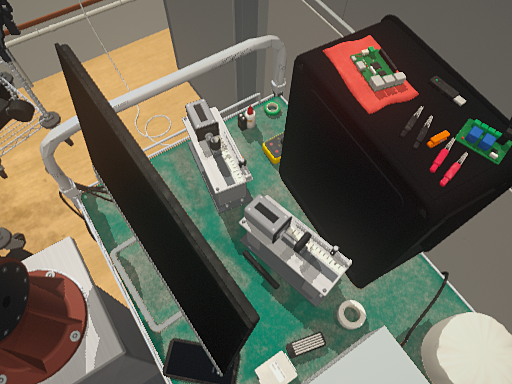

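View pics/side0.png

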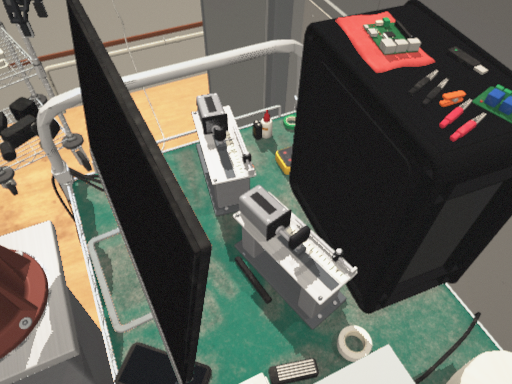

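The near gauge (handle about (297,240) in scene) seems to have the flat crossbar, and the far gauge the knob. A screen stands between robot and gauges, and a black case is on the other side. I'll enlarge this.

```bash
python3 - <<'E'
from h import *
a=cv2.imread("pics/scene0.png")[185:310,235:360];b=cv2.imread("pics/side0.png")[180:325,225:370]
k=dict(interpolation=cv2.INTER_CUBIC)
cv2.imwrite("pics/crop0.png",np.hstack([cv2.resize(a,(400,400),**k),cv2.resize(b,(400,400),**k)]))
c=cal("scene");s=cal("side")
for n,p in(("scene",c),("side",s)):
    print(n,"cam",-p["R"].T@p["t"],[proj(p,x).round() for x in [(.5,0,0),(.6,0,0),(.5,.1,0)]])
# screen top corners in two views
def tri(u,v):
    P=[np.hstack([q["R"],q["t"][:,None]]) for q in(c,s)]
    x=[np.array([(w[0]-q["cx"])/q["f"],(w[1]-q["cy"])/q["f"]]) for w,q in((u,c),(v,s))]
    X=cv2.triangulatePoints(P[0],P[1],x[0],x[1]).ravel();return (X[:3]/X[3]).round(3)
print("screen",tri((257,320),(210,247)),tri((58,45),(70,2)))
print("case",tri((415,283),(373,305)),tri((294,52),(306,28)))
print("tablecorner green", ray(c,150,320,0))
E
```

```text
scene cam [ 0.32878196 -0.37518458  0.88248277] [array([223., 213.]), array([255., 195.]), array([203., 185.])]
side cam [ 0.32989952 -0.52552985  0.75850299] [array([221., 218.]), array([261., 204.]), array([206., 188.])]
screen [ 0.382 -0.319  0.421] [0.345 0.263 0.41 ]
case [ 0.578 -0.398  0.324] [0.696 0.037 0.397]
tablecorner green [ 0.22728215 -0.13676881  0.        ]
```

View pics/crop0.png

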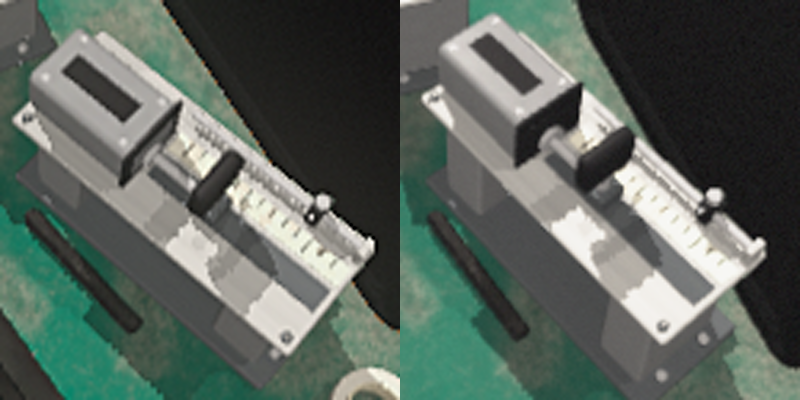

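The near gauge does have the flat crossbar. In the crop, its plate corners are at scene (240.6,221), (324,296) and (351,266), and the marker is near (333,252). Next come the gauge pose and an arm-geometry check, because the screen is in the way.

```bash
python3 - <<'E'
from h import *
c=cal("scene");s=cal("side")
S=lambda u,v:(235+u/3.2,185+v/3.2)
D=lambda u,v:(225+(u-400)*145/400,180+v*145/400)
for n,q,f,pts in(("sc",c,S,[(16,115),(287,355)]),("sd",s,D,[(422,95),(660,338)])):
    A,B=[ray(q,*f(*p),.116)[:2] for p in pts]; d=B-A; yaw=np.arctan2(d[1],d[0]); 
    ex=d/np.linalg.norm(d); ey=np.array([-ex[1],ex[0]])
    O=(A+B)/2-ex*.005+ey*.042
    print(n,A.round(3),B.round(3),np.linalg.norm(d),np.degrees(yaw),"O",O.round(4),"grip",(O+.025*ex).round(4))
    top=(222,155) if n=="sc" else (622,133)   # bar top centre
    g=ray(q,*f(*top),.176)[:2]-O; print(" bar top gauge xy",g@ex,g@ey)
    tip=(312,213) if n=="sc" else (703,215)
    g=ray(q,*f(*tip),.136)[:2]-O; print(" mark gauge xy",g@ex,g@ey)
# kinematics fit
o=robot.observe();rng=np.random.default_rng(0);rows=[]
for i in range(60):
    a=rng.uniform(-.3,1.2);r=rng.uniform(.45,.7);p=[r*np.cos(a),r*np.sin(a),rng.uniform(.2,.4)]
    q=robot.ik(p,[180+rng.uniform(-20,20),rng.uniform(-20,20),rng.uniform(-90,180)])
    if q is not None: rows.append((p,np.array(q)))
print(len(rows)); import pickle; pickle.dump(rows,open("ik.pkl","wb"))
q=robot.ik([.5,-.1,.214],[180,0,90]);print(q)
q=robot.ik([.55,-.1,.214],[180,0,0]);print(q)
E
```

```text
sc [ 0.499 -0.086] [ 0.555 -0.317] 0.23743540340926342 -76.54607445850378 O [ 0.5668 -0.1866] grip [ 0.5726 -0.2109]
 bar top gauge xy 0.017424871230608947 0.009360673096226941
 mark gauge xy 0.07905845758225702 0.03478954706395512
sd [ 0.498 -0.082] [ 0.556 -0.31 ] 0.23532209203936633 -75.66531589330216 O [ 0.5666 -0.1804] grip [ 0.5728 -0.2046]
 bar top gauge xy 0.02590349012056983 0.01113941328631062
 mark gauge xy 0.08649929939410517 0.029511577047351703
59
[-26.03413512  -9.79709234 -19.20368531  80.59340703   0.
  63.96586488]
[-23.71000754  -1.07271851 -10.98499974  80.08771877   0.
 156.28999246]
```

```bash
python3 - <<'E'
from h import *
import pickle
from scipy.optimize import least_squares
rows=pickle.load(open("ik.pkl","rb"))
# model: Rz(q1), pitch q2, pitch -q3, pitch q4, then q5, q6 ; test 
from scipy.spatial.transform import Rotation as Ro
def chain(x,q):
    h,a,L1,L2,e,b,f1,t,g=x; q=np.radians(q)
    R1=Ro.from_euler("z",q[0]); fw=lambda th,v:Ro.from_euler("y",th).apply(v)
    p0=np.array([a,0,h]);p1=p0+fw(q[1],[0,0,L1]);p2=p1+fw(q[1]-q[2],[L2,0,e])
    R=Ro.from_euler("y",q[1]-q[2]+q[3])
    p3=p2+R.apply([f1,b,g]); R=R*Ro.from_euler("z",q[4]); p4=p3+R.apply([t,0,0])
    return R1.apply(np.array([p0,p1,p2,p3,p4]))
def res(x): return np.concatenate([chain(x,q)[-1]-p for p,q in rows])
best=min((least_squares(res,x0) for x0 in([.2,0,.4,.4,0,.13,.1,.2,0],[.2,0,.3,.4,0.1,-.13,.1,.2,0])),key=lambda r:r.cost)
print(best.x.round(4),np.abs(best.fun).max()); np.save("kin.npy",best.x)
for y in(14,-166):
    q=robot.ik([.5727,-.208,.217],[180,0,y]); print(np.round(q,1)); print(chain(best.x,q).round(3))
k=dict(interpolation=cv2.INTER_CUBIC)
g=lambda a:(255*(a/255.)**.4).astype(np.uint8)
A=g(cv2.imread("pics/scene0.png"))[0:384,40:440];B=g(cv2.imread("pics/side0.png"))[0:384,60:460]
cv2.imwrite("pics/case.png",np.hstack([A,B]))
E
```

```text
[ 0.2963  0.      0.3371  0.5505  0.0454  0.1296  0.1386  0.2307 -0.    ] 4.1630354719046636e-10
[-32.2   7.6  -1.7  80.7   0.  133.8]
[[ 0.    -0.     0.296]
 [ 0.038 -0.024  0.63 ]
 [ 0.504 -0.318  0.586]
 [ 0.573 -0.208  0.448]
 [ 0.573 -0.208  0.217]]
[-32.2   7.6  -1.7  80.7   0.  -46.2]
[[ 0.    -0.     0.296]
 [ 0.038 -0.024  0.63 ]
 [ 0.504 -0.318  0.586]
 [ 0.573 -0.208  0.448]
 [ 0.573 -0.208  0.217]]
```

View pics/case.png

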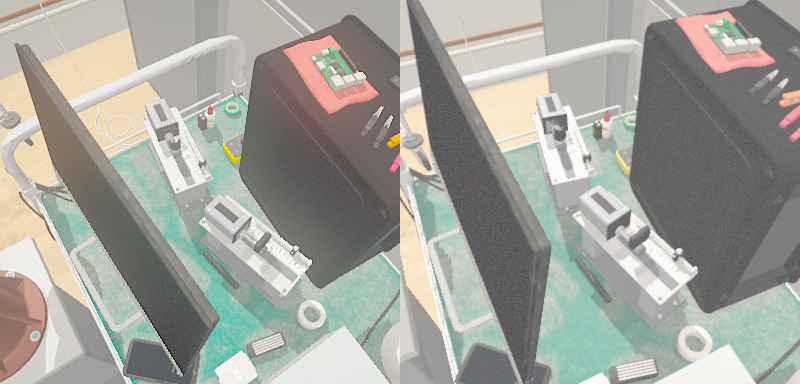

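```bash
python3 - <<'E'
from h import *
c=cal("scene");s=cal("side")
print("bottom sc",ray(c,283,185,0),ray(c,358,285,0)," sd",ray(s,290,185,0),ray(s,357,310,0))
# height: vertical edge above bottom near corner seen at side (440,235); far corner sc(300,58), sd(305,38)
for q,b,t in((s,(357,310),(440,235)),(c,(283,185),(297,55)),(s,(290,185),(308,35))):
    p=ray(q,*b,0); print([ (z,proj(q,[p[0],p[1],z]).round()) for z in(.2,.25,.3,.35,.4)],t)
# screen: upper near corner outer (far side from robot)
for u,v in((257,320),(254,312)):
    print([ray(c,u,v,z).round(3) for z in(.4,.42)])
E
```

```text
bottom sc [ 0.67775968 -0.01583335  0.        ] [ 0.67049438 -0.33047709  0.        ]  sd [0.68969141 0.02174127 0.        ] [ 0.65592462 -0.31540535  0.        ]
[(0.2, array([382., 257.])), (0.25, array([391., 240.])), (0.3, array([400., 220.])), (0.35, array([411., 198.])), (0.4, array([424., 171.]))] (440, 235)
[(0.2, array([291., 141.])), (0.25, array([293., 127.])), (0.3, array([296., 111.])), (0.35, array([299.,  93.])), (0.4, array([303.,  73.]))] (297, 55)
[(0.2, array([297., 122.])), (0.25, array([299., 103.])), (0.3, array([302.,  81.])), (0.35, array([305.,  57.])), (0.4, array([308.,  31.]))] (308, 35)
[array([ 0.383, -0.316,  0.4  ]), array([ 0.381, -0.319,  0.42 ])]
[array([ 0.385, -0.306,  0.4  ]), array([ 0.383, -0.309,  0.42 ])]
```

```bash
python3 - <<'E'
from h import *
o=robot.observe();p=o["tool_pos"]
robot.line_to([p[0],p[1],.55],vel=.25)
robot.move_pose([.579,-.23,.55],[180,0,14])
robot.line_to([.579,-.23,.40],vel=.2)
o=robot.observe();print(o["time"],o["tool_pos"],o["tcp_rot"],o["ft_force"])
w=cal("wrist")["raw"];cv2.imwrite("pics/w1.png",robot.grab_frame("wrist"));
import pickle;pickle.dump(w,open("w1.pkl","wb"))
E
```

```text
Traceback (most recent call last):
plant.IKError: the arm cannot take that pose within its joint ranges
```

```bash
python3 - <<'E'
from h import *
o=robot.observe();print(o["time"],o["tool_pos"],np.round(o["q"],1))
for y in(14,-166):
  for z in(.4,.46,.5,.52,.54):
    q=robot.ik([.579,-.23,z],[180,0,y]); print(y,z,None if q is None else np.round(q,1))
E
```

```text
1.6167 [0.25911174 0.54092907 0.54964242] [ 51.9  22.6  52.2 119.6   0.   77.5]
14 0.4 [-33.7  13.1  23.5 100.5   0.  132.3]
14 0.46 [-33.7  17.   34.7 107.7   0.  132.3]
14 0.5 [-33.7  21.1  44.3 113.2   0.  132.3]
14 0.52 [-33.7  23.8  50.1 116.3   0.  132.3]
14 0.54 [-33.7  27.3  57.1 119.9   0.  132.3]
-166 0.4 [-33.7  13.1  23.5 100.5   0.  -47.7]
-166 0.46 [-33.7  17.   34.7 107.7   0.  -47.7]
-166 0.5 [-33.7  21.1  44.3 113.2   0.  -47.7]
-166 0.52 [-33.7  23.8  50.1 116.3   0.  -47.7]
-166 0.54 [-33.7  27.3  57.1 119.9   0.  -47.7]
```

```bash
python3 - <<'E'
from h import *
robot.move_pose([.579,-.23,.53],[180,0,14])
robot.line_to([.579,-.23,.40],vel=.2)
o=robot.observe();print(o["time"],o["tool_pos"],o["tcp_rot"],o["ft_force"])
w=cal("wrist")["raw"];cv2.imwrite("pics/w1.png",robot.grab_frame("wrist"));
import pickle;pickle.dump(w,open("w1.pkl","wb"))
E
```

```text
5.4167 [ 0.5791589  -0.22986219  0.40126758] [ 1.79940395e+02 -5.55752471e-02  1.40222037e+01] [-0.75378674 -0.23878007 -0.4994851 ]
```

View pics/w1.png

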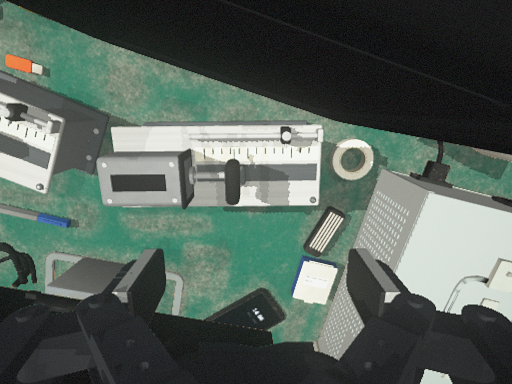

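The wrist view is clear. The bar is at about (232,181), the marker block at about (286,135), and the plate's lower-right corner at about (320,206). I'll enlarge it once for accuracy.

```bash
python3 - <<'E'
from h import *
a=cv2.imread("pics/w1.png")[112:216,180:336]
cv2.imwrite("pics/w1c.png",cv2.resize(a,None,fx=5,fy=5,interpolation=cv2.INTER_CUBIC))
E
```

```text
(no output)
```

View pics/w1c.png

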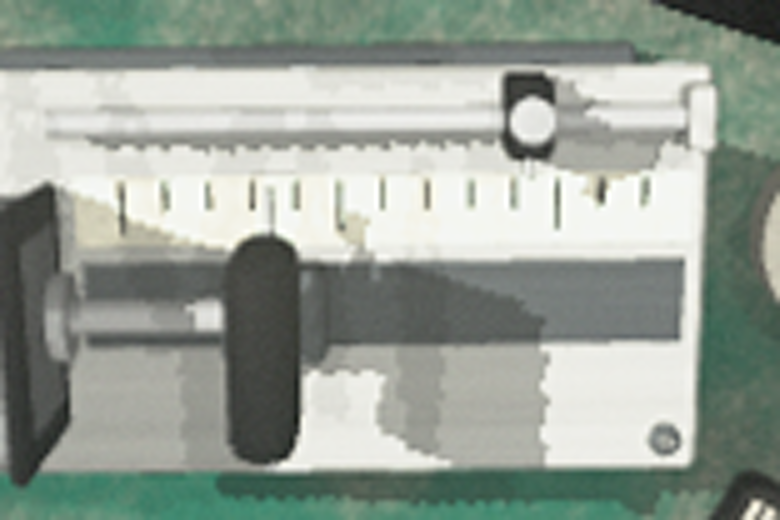

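The pointer is at crop (270,185) and the marker tip at crop (529,162). The bar centre is at crop (262,350), and the plate's lower-right corner at crop (694,468).

```bash
python3 - <<'E'
from h import *
import pickle
c=pickle.load(open("w1.pkl","rb"));f=192/np.tan(np.radians(c["vertical_fov"])/2)
w=dict(f=f,cx=c["cx"],cy=c["cy"],R=cv2.Rodrigues(c["rvec"])[0],t=np.ravel(c["tvec"]))
F=lambda u,v,z:ray(w,180+(u-2)/5,112+(v-2)/5,z)[:2]
A=F(694,468,.116);B=F(20,472,.116);d=A-B;yaw=np.arctan2(d[1],d[0]);print("yaw edge",np.degrees(yaw))
r=F(690,112,.129)-F(80,122,.129);print("yaw rail",np.degrees(np.arctan2(r[1],r[0])))
C=F(709,66,.116);e=C-A;print("end edge",np.linalg.norm(e),np.degrees(np.arctan2(e[1],e[0]))-90)
P=F(270,185,.136);M=F(529,162,.136);G=F(262,350,.176);G2=F(262,350,.16)
for y in(-75.5,-76,-76.5,-77):
    ex=np.array([np.cos(np.radians(y)),np.sin(np.radians(y))]);ey=np.array([-ex[1],ex[0]])
    O=A-.125*ex+.042*ey
    print(y,"O",O.round(4),"P",(P-O)@ex,(P-O)@ey,"M",(M-O)@ex,(M-O)@ey,"G",(G-O)@ex,(G-O)@ey,"pull",(M-P)@ex)
    print("  grip from ptr",(P-.030*ey).round(4),"from bar",G.round(4))
E
```

```text
yaw edge -75.63879639961522
yaw rail -75.07044255808725
end edge 0.09475751671110291 -74.74351057622746
-75.5 O [ 0.5653 -0.1814] P 0.02598812185825198 0.029639914548788452 M 0.08189060814189064 0.03409194744773775 G 0.02638797350391518 0.002645529626024457 pull 0.05590248628363867
  grip from ptr [ 0.5714 -0.2067] from bar [ 0.5744 -0.2063]
-76 O [ 0.5664 -0.1815] P 0.025366723669771794 0.02877315605099488 M 0.08122823053489496 0.03371285446117472 G 0.026002127548594812 0.0017832883112732863 pull 0.05586150686512317
  grip from ptr [ 0.5714 -0.2064] from bar [ 0.5744 -0.2063]
-76.5 O [ 0.5676 -0.1816] P 0.024752912941030047 0.027901007903358484 M 0.08056918631761333 0.03332799564761009 G 0.025623820664547443 0.000917712729603196 pull 0.05581627337658328
  grip from ptr [ 0.5713 -0.2062] from bar [ 0.5744 -0.2063]
-77 O [ 0.5687 -0.1817] P 0.024146736416090275 0.027023536523337537 M 0.07991352567881455 0.03293740031553278 G 0.02525308166130705 4.8868797946114566e-05 pull 0.05576678926272427
  grip from ptr [ 0.5713 -0.2059] from bar [ 0.5744 -0.2063]
```

```bash
cat >> h.py <<'E'
Y=np.radians(-75.5);EX=np.array([np.cos(Y),np.sin(Y),0]);G0=np.array([.5725,-.2065,.218])
def snap(n,name):
    w=cal(n);im=robot.grab_frame(n);cv2.imwrite(f"pics/{name}.png",im);return w,im
def st(m=""):
    o=robot.observe();print(m,round(o["time"],2),"pull",round(float((np.array(o["tool_pos"])-G0)@EX)*1e3,2),"pos",np.round(o["tool_pos"],4),"ft",np.round(o["ft_force"],1),"w",round(o["gripper_width"],4),round(o["gripper_force"],1))
E
python3 - <<'E'
from h import *
import pickle
robot.set_gripper(.044)
p=G0+.001*EX
robot.move_pose([p[0],p[1],.30],[180,0,14.5])
print(robot.line_to(p,vel=.08,guard=10)); st("down")
robot.set_gripper(0.0); st("grip")
robot.line_to(G0+.030*EX,vel=.04); st()
robot.line_to(G0+.054*EX,vel=.03); st("54")
w,im=snap("wrist","w2");pickle.dump(w,open("w2.pkl","wb"))
_,a=snap("side","s2");snap("scene","c2")
cv2.imwrite("pics/w2c.png",cv2.resize(im[90:240,150:350],None,fx=4,fy=4,interpolation=cv2.INTER_CUBIC))
E
```

```text
False
down 7.62 pull 1.24 pos [ 0.573  -0.2076  0.2188] ft [-0.1  0.2 -0.1] w 0.0439 0.0
grip 7.99 pull 0.97 pos [ 0.5729 -0.2074  0.2186] ft [-1.3  1.7  4.3] w 0.0131 59.3
 8.87 pull 29.78 pos [ 0.5801 -0.2353  0.2186] ft [-1.4  4.3  6.1] w 0.0124 59.7
54 9.82 pull 53.35 pos [ 0.5861 -0.2581  0.2186] ft [-2.1  5.4  6.9] w 0.0125 59.8
```

View pics/w2.png

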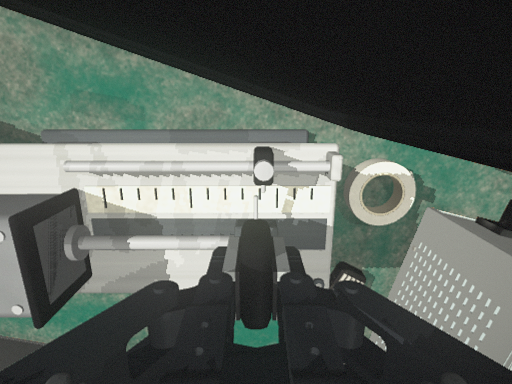

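The handle is gripped and drawn. The pointer at about (256,200) is still a few pixels short of the marker tip at about (263,187), so I'll zoom in.

```bash
python3 - <<'E'
from h import *
im=cv2.imread("pics/w2.png")
cv2.imwrite("pics/w2d.png",cv2.resize(im[140:225,215:315],None,fx=7,fy=7,interpolation=cv2.INTER_CUBIC))
E
```

```text
(no output)
```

View pics/w2d.png

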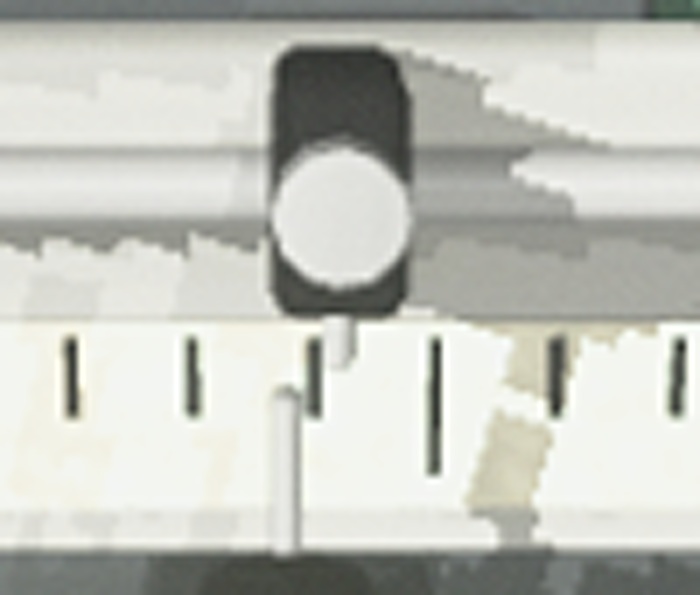

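The marker's white tip is at crop (341,345) and the pointer tip at crop (287,395). I'll compute the gap, finish the pull, hold and check.

```bash
python3 - <<'E'
from h import *
import pickle
w=pickle.load(open("w2.pkl","rb"));F=lambda u,v:ray(w,215+(u-3)/7,140+(v-3)/7,.136)
d=(F(341,345)-F(287,395))@EX;print("gap mm",d*1e3)
assert .002<d<.008
p=np.array(robot.observe()["tool_pos"]);cur=(p-G0)@EX
robot.line_to(G0+(.054+d)*EX,vel=.015); robot.pause(.3); st("at mark")
w,im=snap("wrist","w3");pickle.dump(w,open("w3.pkl","wb"))
cv2.imwrite("pics/w3d.png",cv2.resize(im[140:225,205:305],None,fx=7,fy=7,interpolation=cv2.INTER_CUBIC))
E
```

```text
gap mm 3.9310335107798666
at mark 10.68 pull 57.15 pos [ 0.587  -0.2618  0.2186] ft [-2.2  5.7  7. ] w 0.013 59.8
```

View pics/w3d.png

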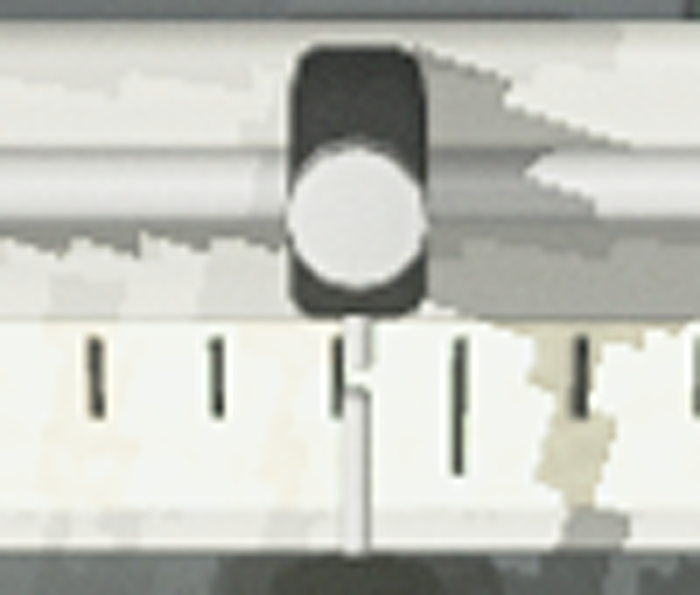

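The pointer and marker tip are aligned (both at crop x of about 357). Now I'll hold, ease the handle home, release and lift.

```bash
python3 - <<'E'
from h import *
robot.pause(1.6); st("held")
robot.line_to(G0+.010*EX,vel=.03); st()
robot.line_to(G0+.0008*EX,vel=.012,guard=8); st("home")
robot.pause(.2)
robot.set_gripper(.044); st("open")
p=np.array(robot.observe()["tool_pos"]); robot.line_to([p[0],p[1],.30],vel=.1)
q=[.579,-.23,.40]; robot.line_to(q,vel=.15); robot.pause(.3); st("up")
_,im=snap("wrist","w4")
cv2.imwrite("pics/w4c.png",cv2.resize(im[112:216,180:336],None,fx=5,fy=5,interpolation=cv2.INTER_CUBIC))
E
```

```text
held 12.32 pull 57.17 pos [ 0.587  -0.2618  0.2186] ft [-3.1  6.4  8. ] w 0.013 59.8
 14.07 pull 9.92 pos [ 0.5752 -0.2161  0.2186] ft [-0.9  3.4  6. ] w 0.0128 59.6
home 14.99 pull 0.9 pos [ 0.5729 -0.2073  0.2186] ft [-1.   1.6  4.5] w 0.0133 59.5
open 15.59 pull 0.81 pos [ 0.5726 -0.2073  0.2177] ft [ 0.6 -0.5  0.5] w 0.0439 0.0
up 17.69 pull 24.14 pos [ 0.5789 -0.2298  0.3995] ft [ 0.4  0.6 -0.3] w 0.0442 0.0
```

View pics/w4c.png

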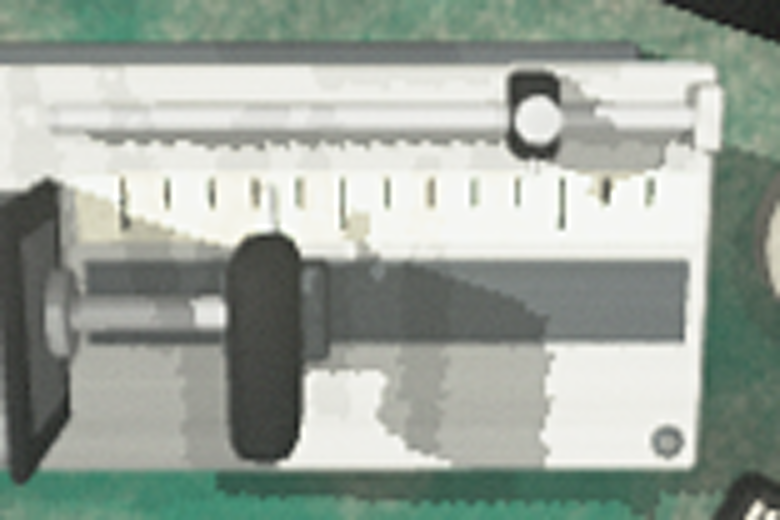

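The handle is home (pointer at crop x of about 272), the marker hasn't moved relative to the scale, and the arm is clear.

```bash
python3 -c "
from plant import robot
print(robot.job_done())"
```

```text
the job is handed in; nothing more can be done
None
```

I handed the job in at about 18 s: the crossbar handle was drawn to the marker (about 56 mm), held there for about 1.6 s, eased back home and released, with its marker unmoved and the knob gauge never touched.

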